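Touch-test a set plaster foot cast

TASK

Check whether the longer of the two plaster foot casts has set: with a fingertip, rest lightly for a moment on its heel, then on its big toe, then on its arch, the low narrow waist, lifting right off the cast after each touch. Be gentle, so that the cast hardly sinks into its foam, and grasp, lift or shift nothing; leave the shorter cast and everything else on the bench alone.

Things in the scene. Friction and masses are not known exactly. Their poses are not given: they have to be found in the camera images.
- long_box: open cardboard tray 300 x 125 x 52 mm high filled with pink foam to 45 mm, about 1.9 kg in all, standing loose on the table; origin at the centre of its underside, x along its length towards the toes (away from the robot, within about 15 degrees), z up. It holds the long cast: a white plaster foot lying sole up, 252 mm long, standing up to 17 mm out of the foam, toes to the tray's +x, big toe on its -y side. Either of the two trays may be the left one.
- long_heel: heel of the long cast: round, 62 mm across, flat topped with an 8 mm rounded rim, 92 mm from the tray's centre towards the robot. Origin at the centre of its top, where it is to be touched; axes as the tray's. It lies 62 mm above the table.
- long_toe: big toe of the long cast: round, 34 mm across with a 7 mm rounded rim, the largest of five toes, on the tray's -y side. Origin at the centre of its top, where it is to be touched; axes as the tray's. It lies 60 mm above the table; the next toe, a little lower, starts 17 mm to its +y side.
- long_arch: arch of the long cast: the narrow low waist between heel and ball, a flat strip 44 mm wide, open for about 75 mm along the foot. Origin at the centre of its top, where it is to be touched; axes as the tray's. It lies 54 mm above the table, 8 mm lower than the heel and 7 mm lower than the ball.
- long_cast (a joint): how far (m) the long cast has sunk straight down into its soft foam: 0 at rest, at most 0.014. It starts to sink at about 1 N and then needs about 0.7 N more per mm; let go, it springs back to 0.
- short_box: open cardboard tray 300 x 125 x 52 mm high filled with pink foam to 45 mm, about 1.9 kg in all, standing loose on the table; origin at the centre of its underside, x along its length towards the toes (away from the robot, within about 15 degrees), z up. It holds the short cast: a foot of the same make, 166 mm long, shifted towards the robot end of the tray, up to 62 mm above the table. Not to be touched.
- weight: bystander: steel cylinder 36 mm across, 30 mm high, standing on the bare foam of the short cast's tray; origin under its centre.
- spatula: bystander: wooden-handled spatula 200 mm long lying between the trays; origin under its middle.
- cup: bystander: yellow mixing cup 84 mm across, 95 mm high, beyond the trays; origin under its centre.
- jar: bystander: lidded jar 64 mm across, 85 mm high, beyond the trays; origin under its centre.
- brush: bystander: brush 170 mm long lying left of the trays; origin under its middle.
- wedge: bystander: cork block 75 x 55 x 22 mm right of the trays; origin under its centre.
- tape: bystander: roll of paper tape 84 mm across, 25 mm high, right of the trays; origin under its centre.
- bottle: bystander: grey bottle 56 mm across, 130 mm high, left of the trays; origin under its centre.

How it is judged:
By the outcome, as a careful person would: the job done as asked, in the order asked, and still so for the second after the job is handed in, with the robot touching nothing.
It also fails if it takes over 48 s, if anything falls off the work surface, if the arm or the gripper's body presses on something with over 40 N, if the wrist force passes 120 N, or if a joint passes its speed limit or range.

ROBOT

A 6-joint arm with a two-finger parallel gripper is mounted at the origin on the work surface. World frame = base frame: x ahead of the robot, y to its left, z up, the work surface at z = 0. Lengths are in m, angles in rad, forces in N, time in s.
With the tool pointing down it reaches from about 0.35 to 0.8 m from the base axis. Payload 7.3 kg.
Tool frame: the origin (TCP) lies between the finger pads; the fingertips stand 11 mm ahead of it and the grasp point (between the pads) lies 8 mm behind it; z points along the fingers, y is the direction in which the jaws open and shut (so a half turn about z gives the same grasp; the last joint's range is limited). The gripper opens to 85 mm and grips with 20 to 120 N. Pads are 22 mm wide; open, the fingers measure 114 mm over their backs; the gripper's body (76 mm by 85 mm) begins 54 mm behind the grasp point. The pads swing forward as they close: fully open they stand 13 mm farther back than shut.
Start: joints at [-1.26, 0.342, 1.524, -0, 1.275, -0.146], TCP at [0.232, -0.471, 0.242] pointing down, gripper open.
Joint ranges: [-2.53, 2.53], [-0.77, 2.02], [0.04, 2.7], [-1, 4.14], [0.28, 2.66], [-3.11, 3.11]. Speed limits (rad/s): [2.57, 2.57, 3.14, 3.14, 3.14, 3.14].

INTERFACE

Orientations are given as a unit quaternion [w, x, y, z].
In Python, from cell import env gives the robot as it stands. The module is installed in compiled form; this text tells all that it offers.
- The arm moves only by the shell command python3 -m jog 'ROWS' [FORCE]. ROWS is JSON, a list of rows, each a list of 3 entries, a list of its own where there are three numbers: the shift along the tool's x, y, z in m, then the turn, a rotation vector about the tool's x, y, z in degrees, then the opening, from -1 (shut) to 1 (fully open). A call has 1 to 5 rows; each row is the pose to reach, as a shift and turn from the pose commanded when the call began, along the tool's axes at that moment; what a row does not reach only later rows make up. A row lasts 1/12 s, in which the tool goes at most 41.7 mm and 7.16 degrees, less where a joint would pass 70% of its speed; a pose out of reach is approached as far as the arm can. A call with a gripper value outside its range is refused whole. The fingers move at their own pace and stop on an object; FORCE is the grip in N (left out, the last holds). Time passes only in rows, so rows that repeat a pose let the fingers close. It gives the time, the measured TCP pose, the force and the opening at its end, in the units of the state.
- env.sense(): the state, without advancing time (a new reading comes with each control period).
- env.get_image(name): name is "scene" or "top" or "wrist"; returns the picture (400x640x3 uint8, blue, green, red); there is no depth.
- env.get_calibration(name): a dict with "fx", "fy", "cx", "cy" (pixels), "extrinsics" (4x4, takes a point from camera to world coordinates). Camera axes: x right, y up, looking along -z (the intrinsics and any distortion apply to the point x, -y, -z); pixel columns grow to the right and rows downward; lengths in m; the calibration is good to about 2 mm. A picture is of the moment at which its call begins: read the wrist's pose just before it. get_calibration takes no time and is no camera call; for the wrist camera it gives the pose at the moment of the call.
- env.hand_in(): hands the job in, once; it reports no verdict.
Trained networks look in the newest picture that a camera, given by its name, has taken for a name from the list of things; names that differ only in an ending like _2 or _b are one class to them, and where a whole thing is asked for, a point or a joint stands for the part that bears it (a point fixed in the world has none). Each returns a list of dicts, best first, with "p" (0 to 1); they miss things now and then, are a little off and sometimes report something else, mostly with a low value. They report only what shows in the picture. A call takes as long as a camera call.
- env.recognise(query, camera): "location" ([x, y, z] in m, in world coordinates, good to about 4 mm: the middle of the surface that is visible of it).
- env.landmark_of(query, camera): "location" ([x, y, z] in m, in world coordinates, good to about 4 mm: a listed point, or the origin of a listed thing).
The state is a dict: "time": time; "qpos": joint angles; "joint_vel": joint speeds; "joint_efforts": joint torques, N m; "tool_pos": TCP position; "orientation": TCP orientation; "force": force on the tool from outside, world axes, zero at the start; "wrist_torque": the same for the moment, N m; "gripper_width": opening from 0.0 (shut) to 1.0 (fully open).
Only numpy, scipy, OpenCV 4.12 (cv2) and the standard library are available. Lean on these libraries where they do the work, as an engineer would, in place of code of your own. Each camera call takes 0.05 s, during which the arm holds its last target.

## Working session

There is one attempt and no reset: what is moved stays moved. The work goes in short steps, Python scripts to look and compute and a shell command to move; the robot and the scene stay as the last step left them, time stands still between calls to the robot, and variables do not carry over. Pictures are saved under pics/ and viewed, and the job is handed in when it is done.

```bash
mkdir -p pics; python3 - <<'E'
from cell import env
import cv2
s=env.sense();print({k:s[k] for k in ['time','tool_pos','orientation','force','gripper_width']})
for c in ['scene','top']:
    cv2.imwrite(f'pics/{c}0.png',env.get_image(c))
    for q in ['long_heel','long_toe','long_arch','long_box','short_box']:
        for d in env.landmark_of(q,c)[:2]: print(c,q,d)
print(env.sense()['time'])
E
```

```text
{'time': 0.0, 'tool_pos': array([ 0.23147455, -0.47077839,  0.24161165]), 'orientation': array([-7.85682413e-04,  9.74031418e-01,  2.26411520e-01, -6.11559850e-05]), 'force': array([-0.35173562,  0.42648717, -0.35497362]), 'gripper_width': 1.0027149949877123}
scene long_heel {'location': [0.4709, 0.1719, 0.0632], 'p': 0.56}
scene long_box {'location': [0.5664, 0.186, -0.0028], 'p': 0.62}
scene long_box {'location': [0.5442, 0.1946, 0.0562], 'p': 0.26}
scene short_box {'location': [0.5339, -0.1464, 0.0037], 'p': 0.74}
top long_heel {'location': [0.4758, 0.1717, 0.0604], 'p': 0.76}
top long_toe {'location': [0.6852, 0.1722, 0.0577], 'p': 0.47}
top long_toe {'location': [0.5259, 0.3891, -0.0012], 'p': 0.41}
top long_arch {'location': [0.5486, 0.1916, 0.0583], 'p': 0.84}
top long_arch {'location': [0.7292, 0.3888, 0.0039], 'p': 0.74}
top long_box {'location': [0.5732, 0.1812, 0.0009], 'p': 0.98}
top short_box {'location': [0.5372, -0.1501, 0.0009], 'p': 0.85}
0.6
```

View pics/scene0.png

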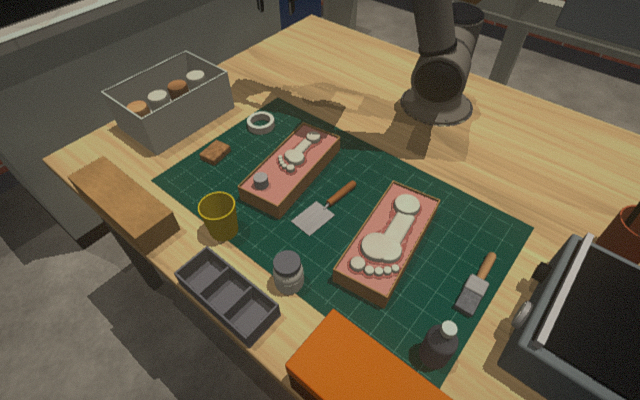

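View pics/top0.png

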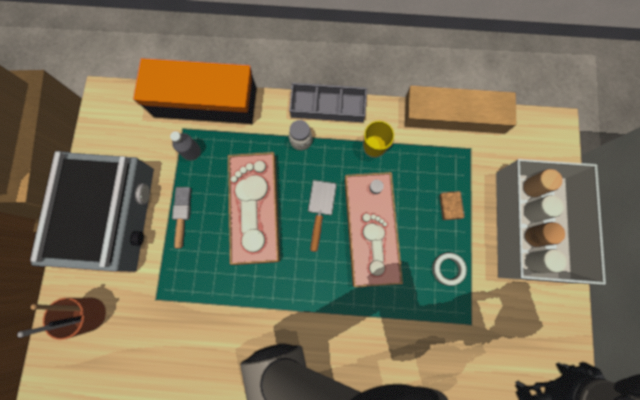

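The long cast is in the left tray, at +y. In the top view its heel is at about (253,241), the arch at (249,215) and the big toe at (260,166). Next I'll refine these positions by projecting pixels from both views.

```bash
cat > h.py <<'E'
import numpy as np
from cell import env
def ray(c,u,v,z,cal=None):
    k=cal or env.get_calibration(c); E=np.array(k['extrinsics'])
    d=E[:3,:3]@np.array([(u-k['cx'])/k['fx'],-(v-k['cy'])/k['fy'],-1]); o=E[:3,3]
    return o+d*(z-o[2])/d[2]
def proj(c,p,cal=None):
    k=cal or env.get_calibration(c); E=np.linalg.inv(np.array(k['extrinsics']))
    q=E[:3,:3]@np.array(p)+E[:3,3]
    return k['cx']+k['fx']*q[0]/-q[2], k['cy']+k['fy']*q[1]/q[2]
E
python3 - <<'E'
from h import *
import cv2
print({k:v for k,v in env.get_calibration('top').items() if k!='extrinsics'})
for c,f in [('top','pics/top0.png'),('scene','pics/scene0.png')]:
    im=cv2.imread(f)
    if c=='top': cr=im[140:275,215:290]; o=(215,140)
    else: cr=im[175:310,325:445]; o=(325,175)
    b=cv2.resize(cr,None,fx=4.4,fy=4.4,interpolation=cv2.INTER_CUBIC); cv2.imwrite(f'pics/{c}_z.png',b)
for n,u,v,z in [('heel',253,241,.062),('toe',260,166,.06),('arch',249,215,.054)]: print(n,ray('top',u,v,z))
for n,u,v,z in [('heel',407,204,.062),('toe',358,264,.06),('arch',397,226,.054)]: print(n,ray('scene',u,v,z))
E
```

```text
{'fx': 384.82206505129534, 'fy': 384.82206505129534, 'cx': 320.9045215763148, 'cy': 198.2457018800165}
heel [0.4729348  0.16623471 0.062     ]
toe [0.67985894 0.17035899 0.06      ]
arch [0.54249258 0.1863418  0.054     ]
heel [0.48450893 0.17410361 0.062     ]
toe [0.68871655 0.1809109  0.06      ]
arch [0.54848808 0.18843566 0.054     ]
```

View pics/top_z.png

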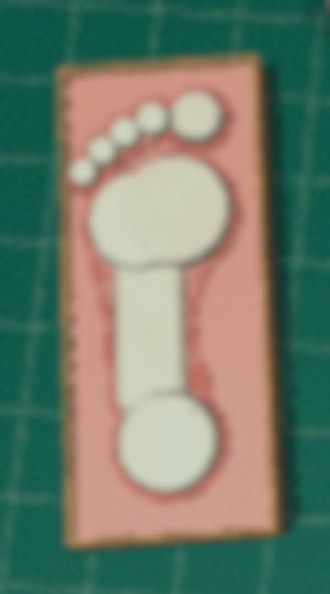

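View pics/scene_z.png

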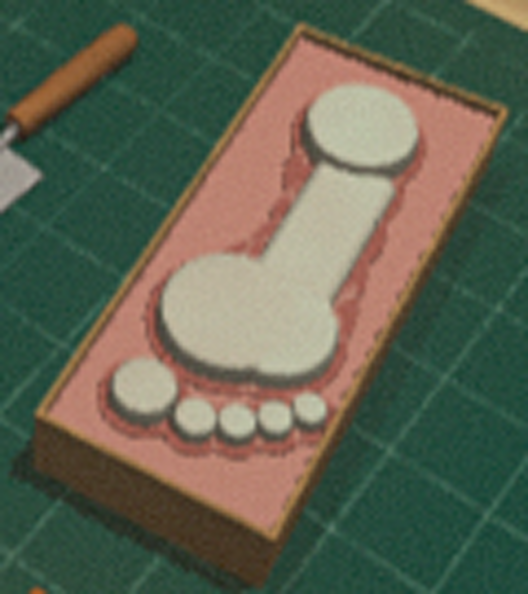

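```bash
python3 - <<'E'
from h import *
C=[(62,68),(260,55),(282,532),(68,547)]
P=[ray('top',215+(u+.5)/4.4-.5,140+(v+.5)/4.4-.5,.052) for u,v in C]
for p in P: print(p.round(4))
print(np.mean(P,0))
for a,b in [(3,0),(2,1)]:
    d=P[a]-P[b]; print(np.linalg.norm(d), np.degrees(np.arctan2(-d[1],-d[0])))
for a,b in [(0,1),(3,2)]:
    d=P[a]-P[b]; print(np.linalg.norm(d), np.degrees(np.arctan2(d[1],d[0]))-90)
E
python3 -m jog '[[[0.04,-0.0,-0.03],[0,0,6],-1],[[0.036,-0.02,-0.03],[0,0,12],-1],[[0.08,-0.04,-0.03],[0,0,18],-1],[[0.11,-0.06,-0.03],[0,0,20],-1],[[0.14,-0.09,-0.03],[0,0,20],-1]]' 20
```

```text
[0.7073 0.2627 0.052 ]
[0.7252 0.138  0.052 ]
[0.4277 0.0946 0.052 ]
[0.4091 0.2218 0.052 ]
[0.5673084 0.1792601 0.052    ]
0.3009197555822183 7.817427490994514
0.3006517755216955 8.285644953613525
0.12602671207717359 8.170926467168925
0.1284855293027753 8.288142118602124
time: 1.02
tool_pos: [0.3181, -0.3295, 0.2723]
orientation: [0.0, 0.999, 0.052, 0.001]
force: [1.4, -0.0, -0.1]
gripper_width: 0.302
```

```bash
python3 -m jog '[[[0.02,-0.035,0],[0,0,-2],-1],[[0.041,-0.07,0],[0,0,-2],-1],[[0.061,-0.105,0],[0,0,-2],-1],[[0.082,-0.14,0],[0,0,-2],-1],[[0.102,-0.175,0],[0,0,-2],-1]]'
python3 -m jog '[[[0.02,-0.035,0],[0,0,0],-1],[[0.041,-0.07,0],[0,0,0],-1],[[0.061,-0.105,0],[0,0,0],-1],[[0.082,-0.14,0],[0,0,0],-1],[[0.102,-0.175,0],[0,0,0],-1]]'
```

```text
time: 1.43
tool_pos: [0.4, -0.1434, 0.2726]
orientation: [0.0, 0.997, 0.071, 0.0]
force: [1.2, 0.5, -0.0]
gripper_width: 0.003
time: 1.85
tool_pos: [0.4761, 0.0445, 0.2725]
orientation: [0.0, 0.997, 0.071, 0.0]
force: [1.4, -1.0, 0.1]
gripper_width: 0.004
```

```bash
python3 -m jog '[[[0.02,-0.035,0],[0,0,0],-1],[[0.041,-0.07,0],[0,0,0],-1],[[0.06,-0.1,0],[0,0,0],-1],[[0.07,-0.11,0],[0,0,0],-1],[[0.07,-0.11,0],[0,0,0],-1]]'
python3 - <<'E'
from cell import env
import cv2,numpy as np
from h import *
cal=env.get_calibration('wrist')
cv2.imwrite('pics/w1.png',env.get_image('wrist'))
for q in ['long_heel','long_toe','long_arch']:
    for d in env.landmark_of(q,'wrist')[:2]: print(q,d)
import pickle;pickle.dump(cal,open('c1.pkl','wb'))
s=env.sense();print({k:s[k] for k in ['time','tool_pos','orientation','force','gripper_width']})
print(cal)
E
```

```text
time: 2.27
tool_pos: [0.5302, 0.1641, 0.2716]
orientation: [-0.0, 0.997, 0.073, 0.0]
force: [-0.5, -0.2, -0.6]
gripper_width: 0.002
long_heel {'location': [0.4804, 0.1716, 0.0609], 'p': 0.76}
long_toe {'location': [0.6874, 0.1758, 0.0617], 'p': 0.61}
long_arch {'location': [0.5455, 0.1929, 0.0506], 'p': 0.78}
{'time': 2.4667, 'tool_pos': array([0.52888489, 0.16024497, 0.27229885]), 'orientation': array([ 2.23272317e-04,  9.97489894e-01,  7.08083382e-02, -2.02203584e-04]), 'force': array([-1.35409278, -0.87676118,  0.99669135]), 'gripper_width': 0.003539941285605709}
{'fx': 348.7696009375661, 'fy': 348.7696009375661, 'cx': 322.3137259258289, 'cy': 199.6802740546377, 'extrinsics': array([[ 1.45919537e-01,  9.53992737e-01,  2.61926223e-01,
         5.96775414e-01],
       [-9.89296344e-01,  1.40841100e-01,  3.81644822e-02,
         1.74202443e-01],
       [-4.81338479e-04, -2.64691598e-01,  9.64332995e-01,
         4.03377779e-01],
       [ 0.00000000e+00,  0.00000000e+00,  0.00000000e+00,
         1.00000000e+00]])}
```

View pics/w1.png

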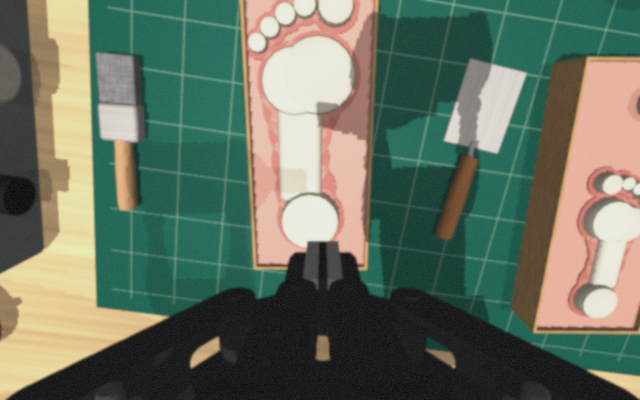

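```bash
python3 - <<'E'
from h import *
import pickle
cal=pickle.load(open('c1.pkl','rb'))
H=ray('wrist',309.5,220,.062,cal);T=ray('wrist',335,8,.06,cal);A=ray('wrist',300,155,.054,cal)
print('pix',H,T,A)
C=np.array([.570,.180]);
for n,P in [('H',H),('T',T),('A',A),('Hn',[.4804,.1716]),('Tn',[.6874,.1758]),('An',[.5455,.1929])]:
    a=np.radians(8.1);R=np.array([[np.cos(a),np.sin(a)],[-np.sin(a),np.cos(a)]])
    print(n,(R@(np.array(P[:2])-C)).round(4))
E
```

```text
pix [0.48061918 0.17059635 0.062     ] [0.67959727 0.17520964 0.06      ] [0.5446082  0.18931282 0.054     ]
H [-0.0898  0.0033]
T [ 0.1078 -0.0202]
A [-0.0238  0.0128]
Hn [-0.0899  0.0043]
Tn [ 0.1156 -0.0207]
An [-0.0224  0.0162]
```

```bash
python3 -m jog '[[[-0.03,-0.011,0.025],[0,0,0],-1],[[-0.0465,-0.0172,0.06],[0,0,0],-1],[[-0.0465,-0.0172,0.1],[0,0,0],-1],[[-0.0465,-0.0172,0.135],[0,0,0],-1],[[-0.0465,-0.0172,0.16],[0,0,0],-1]]'
python3 - <<'E'
from h import *
import cv2,time
cv2.imwrite('pics/w2.png',env.get_image('wrist'));
cv2.imwrite('pics/s2.png',cv2.resize(env.get_image('scene')[120:320,300:460],None,fx=3.5,fy=3.5,interpolation=cv2.INTER_CUBIC))
F=[]
for i in range(4):
    env.get_image('scene'); s=env.sense(); F.append(s['force']);print(s['tool_pos'].round(4),s['force'].round(2))
E
```

```text
time: 2.88
tool_pos: [0.4791, 0.1701, 0.1103]
orientation: [0.0, 0.998, 0.07, -0.001]
force: [0.4, -0.1, -0.1]
gripper_width: 0.002
[0.4799 0.1704 0.1116] [ 0.37 -0.06  0.31]
[0.4813 0.1708 0.1133] [-0.16 -0.37  0.67]
[0.482  0.1712 0.1141] [-0.8   0.23  0.27]
[0.4823 0.1714 0.1144] [-0.42 -0.68  0.15]
```

View pics/w2.png

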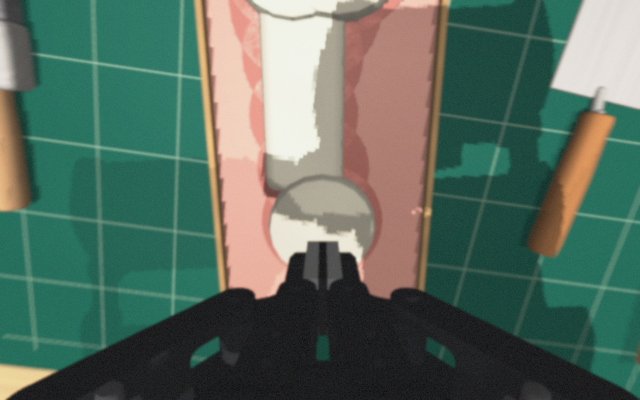

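View pics/s2.png

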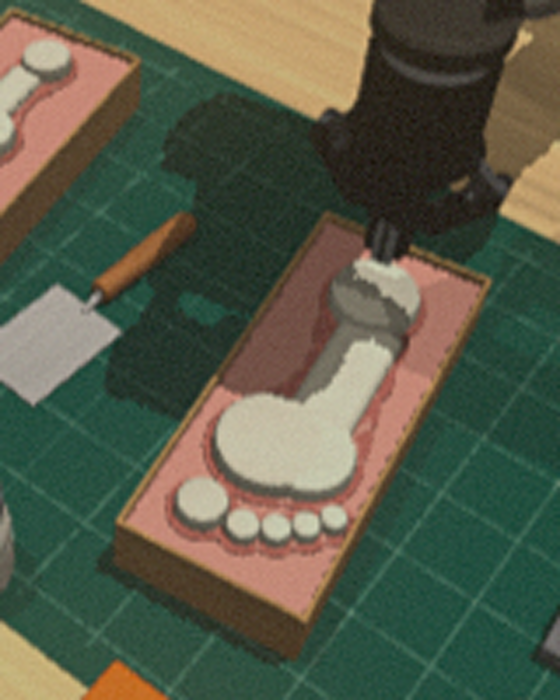

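```bash
cat > f.py <<'E'
from h import *
import sys
n=int(sys.argv[1]) if len(sys.argv)>1 else 8
F=[];P=[]
for i in range(n):
    env.get_image('scene'); s=env.sense(); F.append(s['force']);P.append(s['tool_pos'])
F=np.array(F);P=np.array(P)
print(s['time'],'z',P[:,2].round(4),'xy',P[-1,:2].round(4),'F',F.mean(0).round(2),'Fz',F[:,2].round(1))
E
python3 - <<'E'
from h import *
print(ray('wrist',323,226,.062))
E
python3 -m jog '[[[0,0,0.012],[0,0,0],-1],[[0,0,0.022],[0,0,0],-1],[[0,0,0.03],[0,0,0],-1],[[0,0,0.034],[0,0,0],-1],[[0,0,0.034],[0,0,0],-1]]'
python3 f.py
```

```text
[0.48397591 0.17153714 0.062     ]
time: 3.6
tool_pos: [0.4805, 0.1715, 0.0777]
orientation: [0.0, 0.997, 0.071, -0.001]
force: [-0.2, 0.3, 0.8]
gripper_width: 0.003
4.0 z [0.0781 0.0784 0.0786 0.0787 0.0787 0.0787 0.0786 0.0785] xy [0.481  0.1717] F [-0.03 -0.22  0.02] Fz [ 0.4 -0.8  0.2  0.5  0.  -0.2  0.5 -0.4]
```

```bash
python3 -m jog '[[[0,0,0.001],[0,0,0],-1],[[0,0,0.002],[0,0,0],-1],[[0,0,0.003],[0,0,0],-1],[[0,0,0.004],[0,0,0],-1],[[0,0,0.004],[0,0,0],-1]]'
python3 f.py
```

```text
time: 4.42
tool_pos: [0.4807, 0.1716, 0.074]
orientation: [0.0, 0.997, 0.071, -0.0]
force: [0.1, 0.2, -0.7]
gripper_width: 0.001
4.8167 z [0.0741 0.0742 0.0742 0.0743 0.0743 0.0743 0.0743 0.0743] xy [0.4809 0.1716] F [ 0.14  0.05 -0.36] Fz [-0.4 -0.4 -0.1 -0.8 -0.2 -1.3  0.3 -0. ]
```

```bash
python3 -m jog '[[[0,0,0.0005],[0,0,0],-1],[[0,0,0.001],[0,0,0],-1],[[0,0,0.001],[0,0,0],-1]]'
python3 f.py
```

```text
time: 5.07
tool_pos: [0.4808, 0.1716, 0.0732]
orientation: [0.0, 0.997, 0.071, -0.0]
force: [1.0, 0.1, -0.4]
gripper_width: -0.003
5.4667 z [0.0732 0.0732 0.0732 0.0733 0.0733 0.0733 0.0733 0.0733] xy [0.4809 0.1716] F [-0.07 -0.16 -0.35] Fz [-0.9  0.2 -0.4  0.  -0.5 -0.1 -1.  -0.2]
```

```bash
python3 -m jog '[[[0,0,0.0005],[0,0,0],-1],[[0,0,0.001],[0,0,0],-1],[[0,0,0.001],[0,0,0],-1]]'
python3 f.py
```

```text
time: 5.72
tool_pos: [0.4809, 0.1716, 0.0723]
orientation: [0.0, 0.997, 0.071, 0.0]
force: [0.5, 0.3, 2.2]
gripper_width: -0.0
6.1167 z [0.0723 0.0724 0.0724 0.0723 0.0723 0.0723 0.0723 0.0723] xy [0.4809 0.1716] F [-0.11 -0.12  1.56] Fz [2.3 1.3 1.2 0.8 2.  1.5 1.7 1.7]
```

```bash
python3 -m jog '[[[0,0,-0.015],[0,0,0],-1],[[0,0,-0.04],[0,0,0],-1],[[0.03,0.004,-0.07],[0,0,0],-1],[[0.065,0.008,-0.08],[0,0,0],-1],[[0.1,0.012,-0.08],[0,0,0],-1]]'
python3 -m jog '[[[0.028,0.003,0],[0,0,0],-1],[[0.028,0.003,0],[0,0,0],-1],[[0.028,0.003,0],[0,0,0],-1]]'
python3 - <<'E'
from h import *
import cv2,pickle
for i in range(3): env.get_image('scene')
cal=env.get_calibration('wrist');pickle.dump(cal,open('c3.pkl','wb'))
cv2.imwrite('pics/w3.png',env.get_image('wrist'))
for q in ['long_toe','long_arch','long_heel']:
    for d in env.landmark_of(q,'wrist')[:2]: print(q,d)
s=env.sense();print(s['time'],s['tool_pos'],s['orientation'],s['force'])
E
```

```text
time: 6.53
tool_pos: [0.5841, 0.1744, 0.1563]
orientation: [-0.0, 0.997, 0.072, 0.003]
force: [1.4, 1.0, 0.7]
gripper_width: 0.002
time: 6.78
tool_pos: [0.61, 0.1747, 0.1511]
orientation: [0.0, 0.997, 0.071, -0.001]
force: [0.0, -0.0, 0.9]
gripper_width: 0.001
long_toe {'location': [0.6829, 0.1762, 0.0579], 'p': 0.65}
long_arch {'location': [0.5261, 0.3885, 0.0016], 'p': 0.27}
long_heel {'location': [0.5706, 0.183, -0.0045], 'p': 0.7}
7.1333 [0.60906037 0.17516937 0.15265888] [1.21913070e-05 9.97444214e-01 7.14495531e-02 3.72046339e-05] [-0.610091    0.01329853  1.01895092]
```

View pics/w3.png

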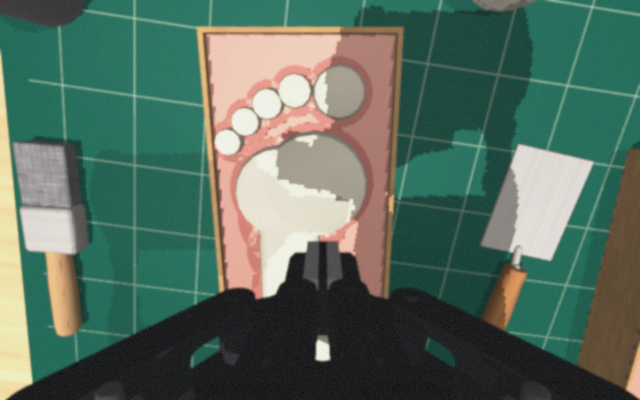

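```bash
python3 - <<'E'
from h import *
import pickle
cal=pickle.load(open('c3.pkl','rb'))
T=ray('wrist',339.5,91,.06,cal);print(T)
s=env.sense();d=np.array([.683,.176])-s['tool_pos'][:2]
a=2*np.arctan2(s['orientation'][2],s['orientation'][1]);print(np.degrees(a), d[0]*np.cos(a)+d[1]*np.sin(a), d[0]*np.sin(a)-d[1]*np.cos(a))
E
```

```text
[0.6838952  0.17557718 0.06      ]
8.194498000540055 0.07330309495909791 0.009716754904801197
```

```bash
python3 -m jog '[[[0.035,0.005,0],[0,0,0],-1],[[0.068,0.009,0.005],[0,0,0],-1],[[0.074,0.0102,0.03],[0,0,0],-1],[[0.074,0.0102,0.05],[0,0,0],-1],[[0.074,0.0102,0.065],[0,0,0],-1]]'
python3 f.py 6
python3 - <<'E'
from h import *
import cv2
cv2.imwrite('pics/w4.png',env.get_image('wrist'))
E
```

```text
time: 7.55
tool_pos: [0.6839, 0.1752, 0.0851]
orientation: [0.0, 0.997, 0.071, -0.001]
force: [0.6, -0.9, -0.1]
gripper_width: -0.0
7.85 z [0.082  0.0838 0.0862 0.0879 0.0888 0.0893] xy [0.6851 0.1757] F [-0.33 -0.12 -0.26] Fz [-3.5  0.4  0.6  0.1  0.4  0.5]
```

View pics/w4.png

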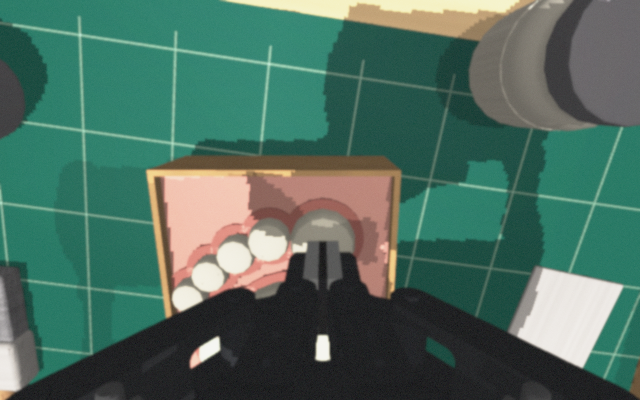

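```bash
python3 - <<'E'
from h import *
print(ray('wrist',322,242,.06),env.sense()['tool_pos'])
E
python3 -m jog '[[[0,0,0.004],[0,0,0],-1],[[0,0,0.008],[0,0,0],-1],[[0,0,0.01],[0,0,0],-1],[[0,0,0.012],[0,0,0],-1],[[0,0,0.012],[0,0,0],-1]]'
python3 f.py
```

```text
[0.6865541  0.17627351 0.06      ] [0.68515887 0.17566315 0.08933631]
time: 8.32
tool_pos: [0.684, 0.1754, 0.0746]
orientation: [0.0, 0.997, 0.071, -0.001]
force: [0.1, -0.1, 0.3]
gripper_width: -0.003
8.7167 z [0.0748 0.0751 0.0753 0.0754 0.0754 0.0754 0.0754 0.0754] xy [0.6845 0.1754] F [ 0.02  0.04 -0.09] Fz [-0.2 -0.5 -0.2 -0.2  0.5 -0.   0.4 -0.5]
```

```bash
python3 -m jog '[[[0.0005,0,0.001],[0,0,0],-1],[[0.0005,0,0.002],[0,0,0],-1],[[0.0005,0,0.003],[0,0,0],-1],[[0.0005,0,0.0035],[0,0,0],-1],[[0.0005,0,0.0035],[0,0,0],-1]]'
python3 f.py
```

```text
time: 9.13
tool_pos: [0.6847, 0.1755, 0.0715]
orientation: [0.0, 0.997, 0.071, -0.0]
force: [-0.5, 0.3, 0.5]
gripper_width: -0.004
9.5333 z [0.0716 0.0717 0.0718 0.0718 0.0719 0.0718 0.0718 0.0718] xy [0.6849 0.1755] F [-0.21 -0.04  0.07] Fz [-0.7  1.1 -0.4  0.7 -0.5  0.3  0.4 -0.3]
```

```bash
python3 -m jog '[[[0,0,0.0005],[0,0,0],-1],[[0,0,0.001],[0,0,0],-1],[[0,0,0.001],[0,0,0],-1]]'
python3 f.py
```

```text
time: 9.78
tool_pos: [0.6849, 0.1755, 0.0709]
orientation: [0.0, 0.997, 0.071, 0.0]
force: [-0.1, -0.6, 1.0]
gripper_width: -0.0
10.1833 z [0.0709 0.071  0.0709 0.0709 0.0709 0.0709 0.0709 0.0709] xy [0.6849 0.1755] F [-0.29  0.06  0.79] Fz [1.3 0.9 0.  0.8 0.6 0.8 0.8 1.1]
```

```bash
python3 -m jog '[[[0,0,0.0003],[0,0,0],-1],[[0,0,0.0006],[0,0,0],-1],[[0,0,0.0006],[0,0,0],-1]]'
python3 f.py
```

```text
time: 10.43
tool_pos: [0.6849, 0.1755, 0.0702]
orientation: [0.0, 0.997, 0.071, 0.0]
force: [0.2, 0.1, 1.4]
gripper_width: 0.001
10.8333 z [0.0702 0.0702 0.0702 0.0702 0.0702 0.0703 0.0702 0.0702] xy [0.6849 0.1755] F [-0.11 -0.03  1.53] Fz [1.7 1.5 1.3 1.8 2.  0.9 2.2 0.9]
```

```bash
python3 -m jog '[[[0,0,-0.015],[0,0,0],-1],[[0,0,-0.04],[0,0,0],-1],[[-0.035,-0.009,-0.055],[0,0,0],-1],[[-0.07,-0.018,-0.055],[0,0,0],-1],[[-0.108,-0.028,-0.055],[0,0,0],-1]]'
python3 -m jog '[[[-0.028,-0.007,0],[0,0,0],-1],[[-0.028,-0.007,0],[0,0,0],-1],[[-0.028,-0.007,0.01],[0,0,0],-1],[[-0.028,-0.007,0.025],[0,0,0],-1],[[-0.028,-0.007,0.03],[0,0,0],-1]]'
python3 f.py 6
python3 - <<'E'
from h import *
import cv2
cv2.imwrite('pics/w5.png',env.get_image('wrist'))
cv2.imwrite('pics/s5.png',cv2.resize(env.get_image('scene')[120:320,300:460],None,fx=3,fy=3,interpolation=cv2.INTER_CUBIC))
E
```

```text
time: 11.25
tool_pos: [0.5735, 0.1877, 0.1258]
orientation: [-0.0, 0.997, 0.071, 0.001]
force: [0.0, -0.4, -0.7]
gripper_width: -0.003
time: 11.67
tool_pos: [0.5454, 0.1905, 0.093]
orientation: [0.0, 0.997, 0.071, -0.001]
force: [-0.4, 0.0, -0.9]
gripper_width: 0.001
11.9667 z [0.0924 0.0934 0.0942 0.0948 0.0953 0.0955] xy [0.546  0.1907] F [0.11 0.46 0.48] Fz [-0.6  0.9  1.   1.   0.6 -0.1]
```

View pics/w5.png

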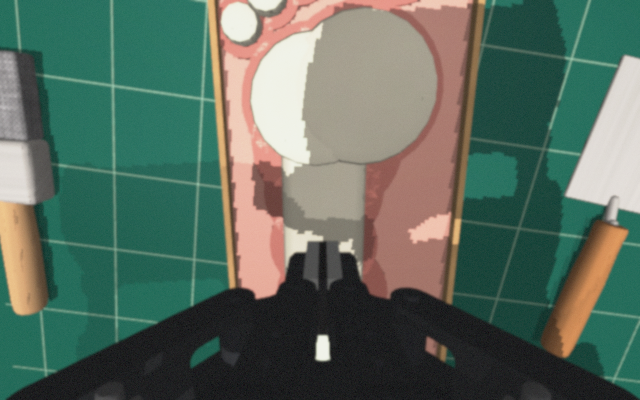

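View pics/s5.png

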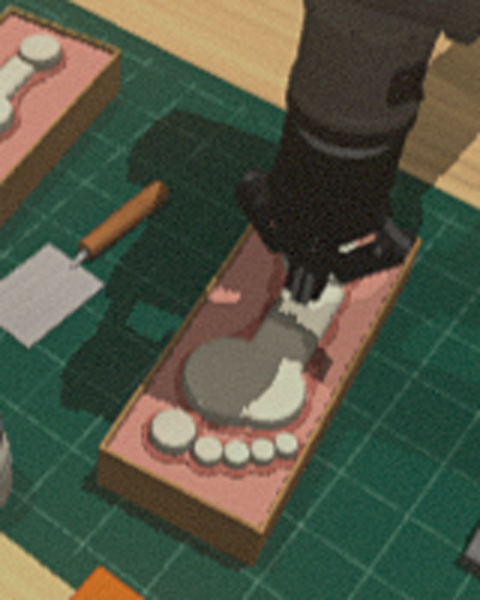

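```bash
python3 - <<'E'
from h import *
print(ray('wrist',324,163,.061),ray('wrist',324,230,.054))
E
python3 -m jog '[[[0,0,0.007],[0,0,0],-1],[[0,0,0.014],[0,0,0],-1],[[0,0,0.019],[0,0,0],-1],[[0,0,0.022],[0,0,0],-1],[[0,0,0.022],[0,0,0],-1]]'
python3 f.py
```

```text
[0.58545637 0.19594743 0.061     ] [0.5490416  0.19063936 0.054     ]
time: 12.48
tool_pos: [0.5446, 0.1906, 0.072]
orientation: [0.0, 0.997, 0.071, -0.001]
force: [0.5, -0.4, 1.1]
gripper_width: 0.003
12.8833 z [0.0725 0.0729 0.0732 0.0734 0.0735 0.0734 0.0735 0.0734] xy [0.5454 0.1908] F [ 0.1  -0.05 -0.46] Fz [-1.5 -0.6  0.2 -1.3 -0.8  0.3  0.2 -0.3]
```

```bash
python3 -m jog '[[[0.002,0,0.002],[0,0,0],-1],[[0.002,0,0.004],[0,0,0],-1],[[0.002,0,0.006],[0,0,0],-1],[[0.002,0,0.007],[0,0,0],-1],[[0.002,0,0.007],[0,0,0],-1]]'
python3 f.py
```

```text
time: 13.3
tool_pos: [0.547, 0.191, 0.0657]
orientation: [0.0, 0.997, 0.071, -0.0]
force: [-0.4, 0.1, 0.1]
gripper_width: -0.002
13.7 z [0.0659 0.0661 0.0662 0.0662 0.0662 0.0663 0.0663 0.0663] xy [0.5473 0.1911] F [ 0.06  0.21 -0.13] Fz [ 0.3 -0.1 -0.5 -0.6  0.5 -0.3 -0.2 -0.3]
```

```bash
python3 -m jog '[[[0,0,0.0005],[0,0,0],-1],[[0,0,0.001],[0,0,0],-1],[[0,0,0.0014],[0,0,0],-1],[[0,0,0.0014],[0,0,0],-1]]'
python3 f.py
```

```text
time: 14.03
tool_pos: [0.5473, 0.1911, 0.0648]
orientation: [0.0, 0.997, 0.071, 0.0]
force: [0.1, -0.5, 1.4]
gripper_width: -0.001
14.4333 z [0.0649 0.0648 0.0649 0.0649 0.0648 0.0648 0.0648 0.0648] xy [0.5473 0.1911] F [-0.28 -0.02  1.15] Fz [1.3 1.3 1.3 1.1 1.3 1.3 1.  0.6]
```

```bash
python3 -m jog '[[[0,0,0.0004],[0,0,0],-1],[[0,0,0.0004],[0,0,0],-1]]'
python3 f.py
python3 -m jog '[[[0,0,-0.01],[0,0,0],-1],[[0,0,-0.03],[0,0,0],-1],[[0,0,-0.06],[0,0,0],-1],[[0,0,-0.1],[0,0,0],-1],[[0,0,-0.12],[0,0,0],-1]]'
python3 - <<'E'
from h import *
import cv2
for i in range(6): env.get_image('scene')
cv2.imwrite('pics/s6.png',env.get_image('scene'));cv2.imwrite('pics/w6.png',env.get_image('wrist'))
s=env.sense();print(s['time'],s['tool_pos'],s['force'],s['joint_vel'].round(3))
E
```

```text
time: 14.6
tool_pos: [0.5473, 0.1911, 0.0643]
orientation: [0.0, 0.997, 0.071, 0.0]
force: [0.3, 0.0, 1.1]
gripper_width: 0.0
15.0 z [0.0644 0.0644 0.0644 0.0644 0.0644 0.0644 0.0644 0.0644] xy [0.5473 0.1911] F [-0.15 -0.08  1.6 ] Fz [2.6 2.1 1.2 1.4 1.4 1.7 1.4 1. ]
time: 15.42
tool_pos: [0.5485, 0.1914, 0.1892]
orientation: [-0.0, 0.997, 0.071, 0.003]
force: [0.5, 0.0, 0.2]
gripper_width: 0.002
15.8167 [0.54647593 0.19090412 0.18288634] [ 0.15405568 -0.20940843 -0.26607264] [ 0.003  0.    -0.008  0.001 -0.002  0.   ]
```

View pics/s6.png

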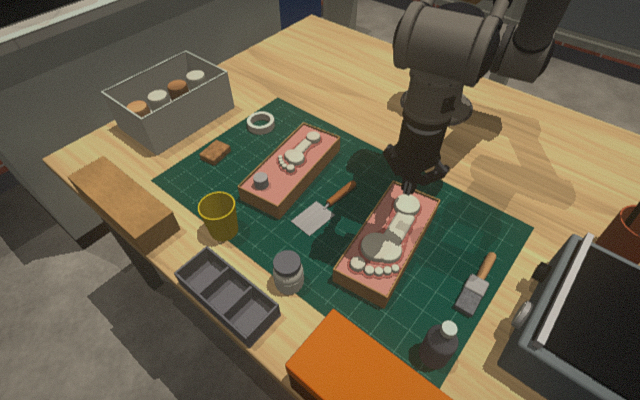

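The arm is clear above the cast. The scene picture matches the start: the tray's corners, the big toe at (357,263), the spatula, cup and jar are all where they were. I'm handing in.

```bash
python3 -c "
from cell import env
print(env.hand_in())"
```

```text
the job is handed in; nothing more can be done
None
```

I touched the long cast (left tray) with the shut fingertips on the heel, then the big toe, then the arch. I lifted well clear after each touch and handed in at about 15.8 s.

| Point | Force (N) | Estimated sinking (mm) | Contact held (s) |
|---|---|---|---|
| Heel | about 1.6 | about 1 | at least 0.4 |
| Big toe | about 1.5 | about 1 | about 1 |
| Arch | about 1.6 | about 1 | about 1 |

- **Force readings:** single readings scatter by about 0.5 N, so the forces are averages of eight readings. They agree with the fingertip heights at contact, which came within about 1 mm of the listed tops. I could not measure the sinking directly; it is worked out from the fingertip heights and the given foam stiffness.
- **Position estimates:** the scene camera and the pixel and network readings differed by up to about 10 mm along the foot. I settled this with close wrist-camera pictures before each touch.
- **Final check:** the arm was still, with its fingertips over 100 mm above the cast and the force near zero. By eye, the last scene picture shows the trays and the bystanders where they started.

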